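# Turn the mixer jar's lid to its pin and press it home

### The job

The lid lies loosely in the mouth of the mixer grinder's jar, turned the wrong way. With a fingertip against one side of its bar grip, push it round until the notch in the lid's edge stands over the pin by the jar's handle, then press the lid down fully home. Do not pinch the grip or pull the lid up, and leave the other things on the counter as they are.

Things in the scene. Friction and masses are not known exactly. Their poses are not given: they have to be found in the camera images.
- mixer: mixer grinder: maroon motor base (205 x 185 mm, 150 mm tall, suction feet, it cannot move) with a steel jar locked on it, jar rim 110 mm across and 265 mm above the granite. Origin: on the granite under the jar's vertical axis; z up, -x is the front with the black dial, -y is the side of the jar's off-white handle (it reaches 107 mm out from the axis, its top is 255 mm high)
- jar_axis (a point): centre of the jar's mouth, at rim height (265 mm above the granite), on the vertical axis about which the lid turns
- jar_pin (a point): tip of the upright steel locating pin (8 mm thick, round tip) on the top bracket of the jar's handle, 60 mm from the jar's axis, 275.5 mm above the granite. It stops the lid's flange from going down anywhere but at the notch; while the lid is up it stands just below the flange
- lid_notch (a point): middle of the open notch (16 mm wide, 10 mm deep) in the edge of the white lid's flange, at the flange's underside, 60 mm from the jar's axis. The lid is 124 mm across, flange 5 mm thick, flat centre 8 mm above the flange's underside (underside 276 mm above the granite while up, 266 mm when home); a red mark on the lid lies just inside the notch. Axes: x points from the jar's axis out through the notch, z up
- grip_top (a point): top centre of the lid's black bar grip, on the jar's axis. The bar lies on the diameter through the notch, 80 mm long, 14 mm thick, 22 mm tall above the lid's flat centre; its top (12 mm wide, a red line on the half towards the notch) is 306 mm above the granite while the lid is up. Axes: x along the bar towards the notch, z up. The lid turns either way, without stops, against about 0.08 N m and stays where it is left
- grip_left: one flank of the bar grip (80 x 5 x 18 mm, on the left seen when looking outward to the notch); origin at its centre, turns with the lid
- grip_right: the other flank of the bar grip, same size
- lid_seal (a joint): how far the lid has been pressed down into the jar, m: 0 as it lies at the start, 0.010 fully home, negative if pulled up. The seal's friction is about 9 N at every depth, and the lid stays where it is left
- tawa: flat round aluminium dosa griddle, 260 mm across and 5 mm thick, with a black handle; lies on the stove's burner; origin: centre of its underside
- turner: flat wooden turner, 300 mm long, lying on the granite; origin: on its underside near the middle
- ghee_pot: round steel ghee pot, 95 mm across and 95 mm tall with the black ball on its hinged lid; origin: centre of its underside
- bowl: small purple plastic bowl, 116 mm across, 48 mm tall; origin: centre of its underside
- tumbler: steel tumbler, 68 mm across, 95 mm tall; origin: centre of its underside
- dabba: round steel spice box, 153 mm across, 57 mm tall; origin: centre of its underside
- ghee_lid (a joint): hinged lid of the ghee pot, rad: 0 shut, grows as it opens

How it is judged:
At the end, for the whole second after the job is handed in: the lid is pressed to within 1.5 mm of fully home with the pin standing in its notch (notch and pin within 6 mm), and the other things are within 25 mm of where they stood (value of joint lid_seal above 0.0085 m and horizontal distance between lid_notch and jar_pin below 0.006 m and distance of each of tawa, turner, ghee_pot, bowl, tumbler, dabba from where it was at the start of the episode below 0.025 m); the robot touches nothing.
It fails at once if the lid is pulled up more than 4 mm out of the jar (value of joint lid_seal below -0.004 m).
It fails at once if the lid's bar grip is pinched: both its flanks are pressed at once (contact force between the fingers and grip_left above 1 N and contact force between the fingers and grip_right above 1 N).
It fails at once if another thing on the counter is moved more than 25 mm, lifted or opened (distance of any of tawa, turner, ghee_pot, bowl, tumbler, dabba from where it was at the start of the episode above 0.025 m or value of joint ghee_lid above 0.3 rad).
It also fails if it takes over 54 s, if anything falls off the work surface, if the arm or the gripper's body presses on something with over 40 N, if the wrist force passes 120 N, or if a joint passes its speed limit or range.

### The arm

A 7-joint arm with a two-finger parallel gripper is mounted at the origin on the work surface. World frame = base frame: x ahead of the robot, y to its left, z up, the work surface at z = 0. Lengths are in m, angles in rad, forces in N, time in s.
With the tool pointing down it reaches from about 0.4 to 0.9 m from the base axis. Payload 5.5 kg.
Tool frame: the origin (TCP) lies at the very end of the fingers, on their centre line; the grasp point (between the pads) lies 19 mm behind it; z points along the fingers, y is the line along which they close (so a half turn about z gives the same grasp; the last joint's range is limited). The gripper opens to 85 mm and grips with 20 to 120 N. Pads are 22 mm wide; open, the fingers measure 114 mm over their backs; the gripper's body (76 mm by 85 mm) begins 54 mm behind the grasp point. The pads swing forward as they close: fully open they stand 13 mm farther back than shut.
Start: joints at [1.412, 0.501, -0.427, 1.55, 0.221, 1.138, -0.21], TCP at [0.266, -0.593, 0.231] pointing down, gripper open.
Joint ranges: [-2.88, 2.88], [-0.31, 2.03], [-1.54, 1.56], [0.2, 2.42], [-1.41, 4.55], [0.19, 2.02], [-2.57, 2.57]. Speed limits (rad/s): [2.57, 2.57, 3.14, 3.14, 3.14, 3.14, 3.14].

### API

Orientations are given as a rotation vector (axis times angle).
In Python, from workcell import robot gives the robot as it stands.
- The arm moves only by the tool play_rows, never from a script. Its argument "increments" is a list of rows, each an object of numbers: "tx", "ty", "tz": the shift along the tool's x, y, z in m; "wx", "wy", "wz": the turn, a rotation vector about the tool's x, y, z in rad. In form: [{"tx": .., "ty": .., "tz": .., "wx": .., "wy": .., "wz": ..}, ...]. A call has 1 to 12 rows; each row is the pose to reach, as a shift and turn from the pose commanded when the call began, along the tool's axes at that moment; what a row does not reach only later rows make up. A row lasts 1/12 s, in which the tool goes at most 41.7 mm and 7.16 degrees, less where a joint would pass 70% of its speed; a pose out of reach is approached as far as the arm can. A call with a gripper value outside its range is refused whole. "jaw" is the closure, from -1 (fully open) to 1 (shut), so that 0 is half open, set as the call begins (left out, the last holds). The fingers move at their own pace and stop on an object; the grip force is fixed at half the most. Time passes only in rows, so rows that repeat a pose let the fingers close. It gives the time, the measured TCP pose, the force, the opening and the grip force at its end, in the units of the state.
- robot.get_obs(): the state, without advancing time (a new reading comes with each control period).
- robot.read_camera(name): name is "side" or "top" or "wrist"; returns (picture, depth): 400x640x3 uint8, red, green, blue; 400x640 float32, m along the optical axis (not along the pixel's ray), 0 where there is no reading.
- robot.camera_params(name): a dict with "fx", "fy", "cx", "cy" (pixels), "dist" ([k1, k2, p1, p2, k3] as OpenCV has them; the pictures are not rectified), "R" (3x3) and "t" (3): a world point X has camera coordinates R X + t. Camera axes: x right, y down, z forward; pixel columns grow to the right and rows downward; lengths in m; the calibration is good to about 2 mm. A picture is of the moment at which its call begins: read the wrist's pose just before it. camera_params takes no time and is no camera call; for the wrist camera it gives the pose at the moment of the call.
- robot.job_done(): hands the job in; it is judged then, once.
The state is a dict: "t": time; "joint_positions": joint angles; "joint_velocities": joint speeds; "joint_efforts": joint torques, N m; "tool_pos": TCP position; "tool_rot": TCP orientation; "ft_force": force on the tool from outside, world axes, zero at the start; "torque": the same for the moment, N m; "gripper_width": opening from 0.0 (shut) to 1.0 (fully open); "gripper_force": force on a finger pad.
Only numpy, scipy, OpenCV 4.12 (cv2) and the standard library are available. Lean on these libraries where they do the work, as an engineer would, in place of code of your own. Each camera call takes 0.05 s, during which the arm holds its last target. There are 200 camera calls.

## Working session

There is one attempt and no reset: what is moved stays moved. The work goes in short steps, Python scripts to look and compute and a tool call to move; the robot and the scene stay as the last step left them, time stands still between calls to the robot, and variables do not carry over. Pictures are saved under pics/ and viewed, at most 10 in all, crops included, and the job is handed in when it is done.

Besides the shell and the picture viewer there is one more tool, called after ">>>" by a JSON object that holds its "fn" and its "kwargs". play_rows: Moves the arm, as the interface text tells. Its arguments: {"type":"object","properties":{"increments":{"type":"array"},"jaw":{"type":"number"}},"required":["increments"]}

```bash
mkdir -p pics
cat > h.py <<'E'
from workcell import robot
import numpy as np, cv2
from scipy.spatial.transform import Rotation as Rn
def grab(n):
    p=robot.camera_params(n); im,d=robot.read_camera(n); return p,im,d
def K(p): return np.array([[p['fx'],0,p['cx']],[0,p['fy'],p['cy']],[0,0,1.]]),np.array(p['dist'],float)
def ray(p,uv):
    k,d=K(p); q=cv2.undistortPoints(np.array(uv,float).reshape(-1,1,2),k,d).reshape(-1,2)
    return np.c_[q,np.ones(len(q))]
def cen(p): return -np.array(p['R']).T@np.array(p['t'])
def at_depth(p,uv,z): return (ray(p,uv)*np.reshape(z,(-1,1))-np.array(p['t']))@np.array(p['R'])
def on_plane(p,uv,h):
    r=ray(p,uv)@np.array(p['R']); c=cen(p); return c+r*((h-c[2])/r[:,2])[:,None]
def proj(p,X):
    k,d=K(p); return cv2.projectPoints(np.array(X,float).reshape(-1,1,3),cv2.Rodrigues(np.array(p['R'],float))[0],np.array(p['t'],float),k,d)[0].reshape(-1,2)
def cloud(p,d):
    v,u=np.mgrid[:400,:640]; X=at_depth(p,np.c_[u.ravel(),v.ravel()],d.ravel()).reshape(400,640,3); X[d<=0]=np.nan; return X
E
python3 - <<'E'
from h import *
ims=[]
for n in ['top','side','wrist']:
    p,im,d=grab(n); np.savez('c_'+n,im=im,d=d,**{k:np.array(v) for k,v in p.items()})
    cv2.imwrite(f'pics/{n}0.png',im[...,::-1]); print(n,cen(p).round(3),np.array(p['R'])[2].round(2))
o=robot.get_obs(); print(o['t'],o['tool_pos'],o['tool_rot'],o['gripper_width'],o['ft_force'])
print(Rn.from_rotvec(o['tool_rot']).as_matrix().round(3))
E
```

```text
top [0.186 0.018 1.813] [ 0.22 -0.02 -0.98]
side [0.147 0.977 1.431] [ 0.24 -0.6  -0.77]
wrist [ 0.332 -0.563  0.372] [-0.27 -0.12 -0.96]
0.15 [ 0.26585129 -0.59259598  0.23050614] [-3.07058121e+00 -6.57319941e-01  3.68796023e-04] 0.9965560191638443 [ 0.9738974  -0.58063226 -0.4201194 ]
[[ 0.912  0.409 -0.001]
 [ 0.409 -0.912  0.001]
 [ 0.    -0.001 -1.   ]]
```

View pics/top0.png

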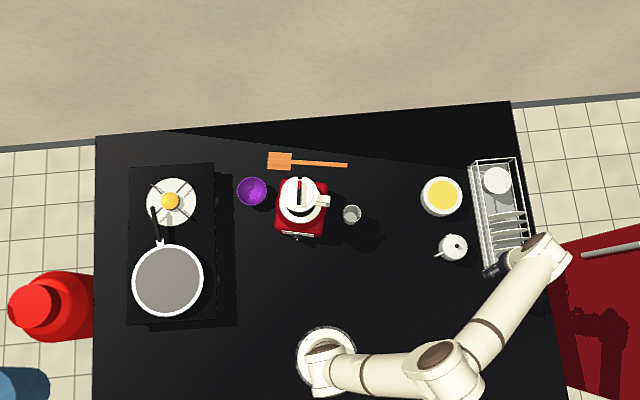

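View pics/side0.png

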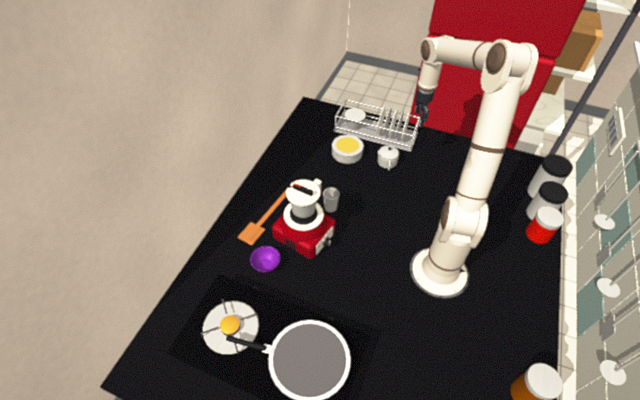

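The top view shows the mixer at about (300,200), its handle to the right at (325,201), and the bar grip running nearly along image-vertical at (299,190). The tumbler stands at (352,214), the bowl at (251,191) and the turner at (307,161). I'll enlarge and measure.

Run:
```python
from h import *
T=dict(np.load('c_top.npz'));S=dict(np.load('c_side.npz'))
a=cv2.resize(T['im'][165:245,265:365],(640,512),interpolation=cv2.INTER_CUBIC)[:, :400]
b=cv2.resize(S['im'][170:260,265:345],(400,450),interpolation=cv2.INTER_CUBIC)
cv2.imwrite('pics/crop0.png',np.hstack([a,np.vstack([b,np.zeros((62,400,3),np.uint8)])])[...,::-1])
for n,P,(r0,r1,c0,c1) in [('top',T,(165,245,265,335)),('side',S,(170,260,265,345))]:
    X=cloud(P,P['d'])[r0:r1,c0:c1].reshape(-1,3); im=P['im'][r0:r1,c0:c1].reshape(-1,3).astype(int)
    z=X[:,2]
    m=(z>.272)&(z<.292)&(im.min(1)>150); print(n,'lid',m.sum(),np.nanmedian(X[m],0).round(4),np.nanmin(X[m],0).round(4),np.nanmax(X[m],0).round(4))
    c,r=cv2.minEnclosingCircle(X[m][:,:2].astype(np.float32)); print(c,r)
    for nm,mm in [('black',im.max(1)<70),('red',(im[:,0]>120)&(im[:,1]<70))]:
        q=mm&(z>.27)&(z<.33); print(nm,q.sum(),X[q].mean(0).round(4),'zmax',np.nanmax(X[q],0) if q.any() else 0)
        if q.sum()>3:
            C=X[q][:,:2]-X[q][:,:2].mean(0); w,V=np.linalg.eigh(C.T@C); print(' ax deg',np.degrees(np.arctan2(V[1,1],V[0,1])))
```

```text
top lid 902 [0.5633 0.0439 0.2822] [ 0.5047 -0.0191  0.2722] [0.6272 0.1043 0.2917]
(0.5660622119903564, 0.042887818068265915) 0.06299323588609695
black 49 [0.5506 0.0448 0.3042] zmax [0.58380274 0.05251153 0.31351076]
 ax deg 169.23683736060994
red 20 [0.5914 0.0402 0.3065] zmax [0.60445177 0.04429823 0.31303686]
 ax deg 167.84087152809312
side lid 550 [0.5636 0.0607 0.2813] [ 0.5049 -0.0173  0.2723] [0.6296 0.1097 0.2906]
(0.5673412680625916, 0.046615056693553925) 0.06447698920965195
black 58 [0.5591 0.0523 0.3007] zmax [0.60065861 0.05949828 0.31013207]
 ax deg 173.4895068626452
red 7 [0.5872 0.0452 0.3054] zmax [0.59688051 0.04897715 0.30903645]
 ax deg -170.75910128073434
```

View pics/crop0.png

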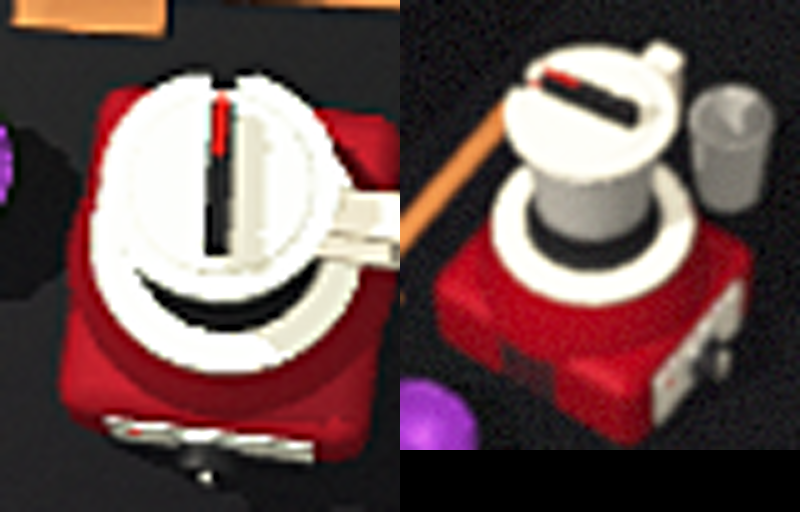

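The crops show the notch and red line pointing away from the robot, up in the top view, at about -7° from world x. The handle with its pin lies about 90° clockwise of it. The two views agree on the jar axis to 4 mm (mean about 0.566, 0.045), and the grip top comes out near 0.306 as it should. I'm going up and over for a close wrist view.

>>> {"fn": "play_rows", "kwargs": {"increments": [{"tz": -0.04}, {"tz": -0.08}, {"tz": -0.12}, {"tz": -0.16}, {"tz": -0.19}, {"tx": 0.023, "ty": -0.023, "tz": -0.19, "wz": -0.05}, {"tx": 0.046, "ty": -0.047, "tz": -0.19, "wz": -0.1}, {"tx": 0.068, "ty": -0.07, "tz": -0.19, "wz": -0.15}, {"tx": 0.091, "ty": -0.093, "tz": -0.19, "wz": -0.2}, {"tx": 0.114, "ty": -0.117, "tz": -0.19, "wz": -0.25}, {"tx": 0.137, "ty": -0.14, "tz": -0.19, "wz": -0.3}, {"tx": 0.159, "ty": -0.163, "tz": -0.19, "wz": -0.35}], "jaw": 1}}

```text
schema error: expected keys tx, ty, tz, wx, wy, wz
```

```bash
cat >> h.py <<'E'
def rel(pos,yaw):
    """tool-frame shift and wz from the measured pose to a world TCP pos and tool-x yaw (deg), tool down"""
    o=robot.get_obs(); R=Rn.from_rotvec(o['tool_rot']); c,s=np.cos(np.radians(yaw)),np.sin(np.radians(yaw))
    G=Rn.from_matrix(np.array([[c,s,0],[s,-c,0],[0,0,-1.]])); x=R.as_matrix()[:,0]
    print('t',round(o['t'],2),'pos',np.round(o['tool_pos'],4),'yaw',np.degrees(np.arctan2(x[1],x[0])).round(2),'F',np.round(o['ft_force'],1),'jaw',round(o['gripper_width'],3),'j',np.round(o['joint_positions'],2))
    print('shift',R.inv().apply(np.array(pos)-o['tool_pos']).round(4),'w',(R.inv()*G).as_rotvec().round(4))
E
python3 -c "
from h import *
rel([.49,.02,.42],83)"
```

```text
t 0.15 pos [ 0.2659 -0.5926  0.2305] yaw 24.17 F [ 1.  -0.6 -0.4] jaw 0.997 j [ 1.41  0.5  -0.43  1.55  0.22  1.14 -0.21]
shift [ 0.4553 -0.4674 -0.1888] w [-1.3000e-03 -8.0000e-04 -1.0268e+00]
```

>>> {"fn": "play_rows", "kwargs": {"increments": [{"tx": 0, "ty": 0, "tz": -0.04, "wx": 0, "wy": 0, "wz": 0}, {"tx": 0, "ty": 0, "tz": -0.08, "wx": 0, "wy": 0, "wz": 0}, {"tx": 0, "ty": 0, "tz": -0.12, "wx": 0, "wy": 0, "wz": 0}, {"tx": 0, "ty": 0, "tz": -0.16, "wx": 0, "wy": 0, "wz": 0}, {"tx": 0, "ty": 0, "tz": -0.19, "wx": 0, "wy": 0, "wz": 0}, {"tx": 0.023, "ty": -0.023, "tz": -0.19, "wx": 0, "wy": 0, "wz": -0.05}, {"tx": 0.046, "ty": -0.047, "tz": -0.19, "wx": 0, "wy": 0, "wz": -0.1}, {"tx": 0.068, "ty": -0.07, "tz": -0.19, "wx": 0, "wy": 0, "wz": -0.15}, {"tx": 0.091, "ty": -0.093, "tz": -0.19, "wx": 0, "wy": 0, "wz": -0.2}, {"tx": 0.114, "ty": -0.117, "tz": -0.19, "wx": 0, "wy": 0, "wz": -0.25}, {"tx": 0.137, "ty": -0.14, "tz": -0.19, "wx": 0, "wy": 0, "wz": -0.3}, {"tx": 0.159, "ty": -0.163, "tz": -0.19, "wx": 0, "wy": 0, "wz": -0.35}], "jaw": 1}}

```text
t: 1.15
tool_pos: [0.3448, -0.3773, 0.421]
tool_rot: [-2.909, -1.186, 0.0]
ft_force: [0.3, 0.4, -0.2]
gripper_width: -0.003
gripper_force: 0.0
```

```bash
python3 -c "
from h import *
rel([.49,.02,.42],83)"
```

```text
t 1.15 pos [ 0.3448 -0.3773  0.421 ] yaw 44.38 F [ 0.3  0.4 -0.2] jaw -0.003 j [ 1.33  0.12 -0.61  1.61  0.07  1.43 -0.08]
shift [ 0.3817 -0.1824  0.0011] w [-4.000e-04  0.000e+00 -6.741e-01]
```

>>> {"fn": "play_rows", "kwargs": {"increments": [{"tx": 0.035, "ty": -0.017, "tz": 0, "wx": 0, "wy": 0, "wz": -0.06}, {"tx": 0.07, "ty": -0.033, "tz": 0, "wx": 0, "wy": 0, "wz": -0.12}, {"tx": 0.105, "ty": -0.05, "tz": 0, "wx": 0, "wy": 0, "wz": -0.18}, {"tx": 0.14, "ty": -0.067, "tz": 0, "wx": 0, "wy": 0, "wz": -0.24}, {"tx": 0.175, "ty": -0.083, "tz": 0, "wx": 0, "wy": 0, "wz": -0.3}, {"tx": 0.21, "ty": -0.1, "tz": 0, "wx": 0, "wy": 0, "wz": -0.36}, {"tx": 0.245, "ty": -0.117, "tz": 0, "wx": 0, "wy": 0, "wz": -0.42}, {"tx": 0.28, "ty": -0.133, "tz": 0, "wx": 0, "wy": 0, "wz": -0.49}, {"tx": 0.315, "ty": -0.15, "tz": 0, "wx": 0, "wy": 0, "wz": -0.56}, {"tx": 0.35, "ty": -0.167, "tz": 0, "wx": 0, "wy": 0, "wz": -0.62}, {"tx": 0.382, "ty": -0.182, "tz": 0, "wx": 0, "wy": 0, "wz": -0.674}, {"tx": 0.382, "ty": -0.182, "tz": 0, "wx": 0, "wy": 0, "wz": -0.674}]}}

```text
t: 2.15
tool_pos: [0.4919, 0.0261, 0.4218]
tool_rot: [-2.34, -2.094, -0.006]
ft_force: [-1.3, 0.6, -0.3]
gripper_width: 0.001
gripper_force: 0.0
```

```bash
python3 -c "
from h import *
rel([.49,.02,.42],83)
p,im,d=grab('wrist'); np.savez('c_w1',im=im,d=d,**{k:np.array(v) for k,v in p.items()})
cv2.imwrite('pics/w1.png',im[...,::-1]); print(cen(p),p['fx'])"
```

```text
t 2.15 pos [0.4919 0.0261 0.4218] yaw 83.64 F [-1.3  0.6 -0.3] jaw 0.001 j [ 0.85  0.13 -1.04  1.64  0.11  1.43 -0.32]
shift [-0.0063 -0.0012  0.0017] w [ 0.0013 -0.004   0.0111]
[0.49799785 0.09877914 0.56334436] 344.25821340487533
```

View pics/w1.png

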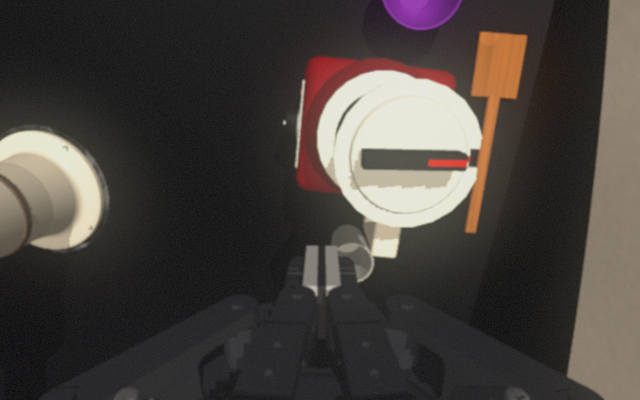

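The wrist view shows the lid circle centred near (408,152), the bar from (362,158) to (468,161), the notch at (475,158) and the handle at (385,238). The pin is hidden under the flange. Next I measure axis, notch angle and handle angle.

Run:
```python
from h import *
P=dict(np.load('c_w1.npz')); X=cloud(P,P['d']); im=P['im'].astype(int); v,u=np.mgrid[:400,:640]
z=X[...,2]; roi=(u>290)&(u<500)&(v>40)&(v<275)
fl=roi&(z>.268)&(z<.295)&(im.min(2)>120); print('z',np.nanmedian(z[fl]),fl.sum())
cs,_=cv2.findContours(cv2.morphologyEx(fl.astype(np.uint8),cv2.MORPH_CLOSE,np.ones((5,5))),0,1); c=max(cs,key=cv2.contourArea)[:,0]
Q=on_plane(P,c,.281)[:,:2]
A=np.r_[.566,.045]; 
for _ in range(15):   # robust circle fit of rim top edge
    k=abs(np.linalg.norm(Q-A,axis=1)-.062)<.004
    s=np.linalg.lstsq(np.c_[2*Q[k],np.ones(k.sum())],(Q[k]**2).sum(1),rcond=None)[0]; A=s[:2]
print('axis flange',A.round(4),'r',np.sqrt(s[2]+A@A).round(4),k.sum())
bar=roi&(u>355)&(u<475)&(v>140)&(v<180)&(z>.298)&(z<.315); n,l=cv2.connectedComponents(bar.astype(np.uint8)); 
(cx,cy),(w,h),a=r=cv2.minAreaRect(np.c_[u[bar],v[bar]].astype(np.float32)); B=on_plane(P,cv2.boxPoints(r),.306)
print('bar z',np.nanmedian(z[bar]),'corners',B[:,:2].round(4).tolist(),'mid',B.mean(0).round(4))
e=sorted([(np.linalg.norm(B[i]-B[(i+1)%4]),i) for i in range(4)]); print('sizes',[round(float(x[0]),4) for x in e])
i=e[-1][1]; dd=B[(i+1)%4]-B[i]; print('bar deg',np.degrees(np.arctan2(dd[1],dd[0])))
red=roi&(im[...,0]>120)&(im[...,1]<90)&(z>.295); R=on_plane(P,np.c_[u[red],v[red]],.306)[:,:2]; m=R.mean(0); C=R-m; w,V=np.linalg.eigh(C.T@C); print('red',m.round(4),np.degrees(np.arctan(V[1,1]/V[0,1])), 'from axis',np.degrees(np.arctan2(*(m-A)[::-1])))
hd=roi&(v>222)&(v<262)&(u>365)&(u<405)&(z>.235)&(z<.27)&(im.min(2)>100)
H=X[hd]; print('handle',hd.sum(),H.mean(0).round(4),np.nanmedian(H[:,2]),'dir',np.degrees(np.arctan2(*(H.mean(0)[:2]-A)[::-1])))
C=H[:,:2]-H[:,:2].mean(0); w,V=np.linalg.eigh(C.T@C); print('handle ax',np.degrees(np.arctan2(V[1,1],V[0,1])),w)
# handle edges: rect fit
B=on_plane(P,cv2.boxPoints(cv2.minAreaRect(np.c_[u[hd],v[hd]].astype(np.float32))),.255); print(B[:,:2].round(4).tolist())
# base edges, top z~.15
bs=(u>280)&(u<480)&(v>40)&(v<220)&(im[...,0]>70)&(im[...,1]<50)&(z>.10)&(z<.16); print('base z',np.nanpercentile(z[bs],[10,50,90]))
g=X[bs]; (c,s,a)=cv2.minAreaRect(g[:,:2].astype(np.float32)); print('base rect',c,s,a)
# finger tips
f=(v>240)&(v<300)&(u>290)&(u<360)&(z>.38); print('fing',u[f].min() if f.any() else 0,u[f].max() if f.any() else 0)
```

```text
z 0.28183040356156774 14846
axis flange [0.5643 0.0437] r 0.0615 404
bar z 0.3045222238218831 corners [[0.5238, 0.0426], [0.5251, 0.0568], [0.6035, 0.0472], [0.6034, 0.0326]] mid [0.564  0.0448 0.306 ]
sizes [0.0143, 0.0145, 0.079, 0.0803]
bar deg 172.86320869598035
red [0.5882 0.0405] -6.79343408636759 from axis -7.55304357117575
handle 845 [ 0.5447 -0.042   0.2534] 0.253613963213497 dir -102.88192485126315
handle ax 82.61714948518734 [0.04588545 0.08112913]
[[0.5283, -0.0549], [0.5359, -0.021], [0.5606, -0.0282], [0.5537, -0.0626]]
base z [0.10142782 0.10316971 0.11255013]
base rect (0.49113571643829346, 0.09173726290464401) (0.07766880095005035, 0.011244339868426323) 59.35704040527344
fing 291 359
```

Measured:
- **Axis:** (0.564, 0.044). The flange fit gives r = 61.5 mm against 62 mm.
- **Bar:** 80 × 14 mm at z ≈ 0.305, with the notch at -7.1°.
- **Handle and pin:** direction -102.7°, top at 0.254 against 0.255.

So the lid must turn about -95.6°. I'll bring the shut fingers down on the bar's right flank, at the half near the robot.

```bash
cat >> h.py <<'E'
A=np.array([.5642,.044])
def push(b,off=.018,r=.027,z=.291):
    """TCP and yaw for the finger's flat side on the flank, near half, lid notch at b deg"""
    c,s=np.cos(np.radians(b)),np.sin(np.radians(b)); u=np.array([c,s]); n=np.array([-s,c])
    return np.r_[A-r*u-off*n,z],b+90
E
python3 -c "
from h import *
print(push(-7.1,.033,z=.34)); rel(*push(-7.1,.033,z=.34))"
```

```text
(array([0.53332819, 0.01459029, 0.34      ]), 82.9)
t 2.2 pos [0.4914 0.0225 0.4214] yaw 83.36 F [-0.4 -0.1  0.1] jaw -0.005 j [ 0.85  0.13 -1.04  1.65  0.11  1.43 -0.32]
shift [-0.0031  0.0426  0.0814] w [ 0.     -0.002   0.0081]
```

>>> {"fn": "play_rows", "kwargs": {"increments": [{"tx": 0, "ty": 0.022, "tz": 0.03, "wx": 0, "wy": 0, "wz": 0}, {"tx": 0, "ty": 0.043, "tz": 0.06, "wx": 0, "wy": 0, "wz": 0}, {"tx": 0, "ty": 0.043, "tz": 0.08, "wx": 0, "wy": 0, "wz": 0}, {"tx": 0, "ty": 0.043, "tz": 0.08, "wx": 0, "wy": 0, "wz": 0}, {"tx": 0, "ty": 0.043, "tz": 0.1, "wx": 0, "wy": 0, "wz": 0}, {"tx": 0, "ty": 0.043, "tz": 0.115, "wx": 0, "wy": 0, "wz": 0}, {"tx": 0, "ty": 0.043, "tz": 0.125, "wx": 0, "wy": 0, "wz": 0}, {"tx": 0, "ty": 0.043, "tz": 0.129, "wx": 0, "wy": 0, "wz": 0}, {"tx": 0, "ty": 0.043, "tz": 0.129, "wx": 0, "wy": 0, "wz": 0}, {"tx": 0, "ty": 0.043, "tz": 0.129, "wx": 0, "wy": 0, "wz": 0}]}}

```text
t: 3.03
tool_pos: [0.5343, 0.0121, 0.2934]
tool_rot: [2.356, 2.077, 0.001]
ft_force: [0.3, -0.4, 0.5]
gripper_width: 0.002
gripper_force: 0.0
```

Run:
```python
from h import *
rel(*push(-7.1))
p,im,d=grab('wrist')
cv2.imwrite('pics/w2.png',im[...,::-1])
```

```text
t 3.03 pos [0.5343 0.0121 0.2934] yaw 82.81 F [ 0.3 -0.4  0.5] jaw 0.002 j [ 0.73  0.34 -0.99  1.76  0.31  1.21 -0.47]
shift [ 0.0174 -0.0013  0.0024] w [ 0.0012  0.0002 -0.0016]
```

View pics/w2.png

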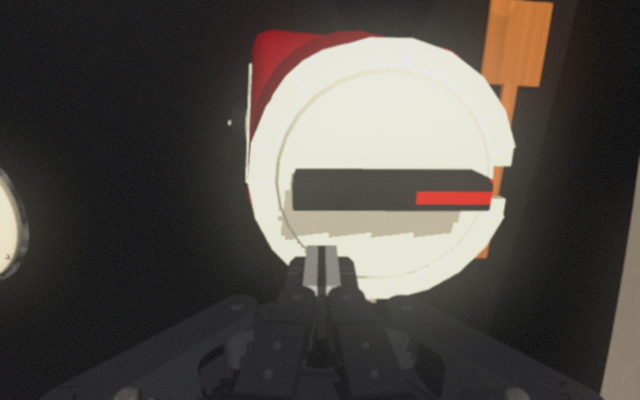

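The shut fingertip at (322,250) stands about 15 mm clear of the bar's near flank, at row 210. It is over the lid, with the notch at (500,180). Now I make contact and turn about the jar axis.

>>> {"fn": "play_rows", "kwargs": {"increments": [{"tx": 0.009, "ty": -0.001, "tz": 0, "wx": 0, "wy": 0, "wz": 0}, {"tx": 0.015, "ty": -0.001, "tz": 0, "wx": 0, "wy": 0, "wz": 0}, {"tx": 0.0174, "ty": -0.0013, "tz": 0, "wx": 0, "wy": 0, "wz": 0}, {"tx": 0.0196, "ty": -0.0027, "tz": 0, "wx": 0, "wy": 0, "wz": 0.08}, {"tx": 0.0219, "ty": -0.0038, "tz": 0, "wx": 0, "wy": 0, "wz": 0.16}, {"tx": 0.0243, "ty": -0.0048, "tz": 0, "wx": 0, "wy": 0, "wz": 0.24}, {"tx": 0.0268, "ty": -0.0056, "tz": 0, "wx": 0, "wy": 0, "wz": 0.32}, {"tx": 0.0293, "ty": -0.0062, "tz": 0, "wx": 0, "wy": 0, "wz": 0.4}, {"tx": 0.0319, "ty": -0.0066, "tz": 0, "wx": 0, "wy": 0, "wz": 0.48}, {"tx": 0.0345, "ty": -0.0067, "tz": 0, "wx": 0, "wy": 0, "wz": 0.56}, {"tx": 0.0371, "ty": -0.0067, "tz": 0, "wx": 0, "wy": 0, "wz": 0.64}, {"tx": 0.0371, "ty": -0.0067, "tz": 0, "wx": 0, "wy": 0, "wz": 0.64}]}}

```text
t: 4.08
tool_pos: [0.5321, 0.0504, 0.2927]
tool_rot: [2.89, 1.229, 0.0]
ft_force: [-0.3, -2.2, 1.1]
gripper_width: -0.0
gripper_force: 0.5
```

```bash
cat >> h.py <<'E'
def lid():
    """notch direction (deg) from the red line, wrist view, about the axis A"""
    p,im,d=grab('wrist'); X=cloud(p,d); i=im.astype(int); z=X[...,2]
    red=(i[...,0]>110)&(i[...,1]<90)&(i[...,2]<90)&(z>.290)&(z<.315); v,u=np.nonzero(red)
    h=float(np.median(z[red])); R=on_plane(p,np.c_[u,v],h)[:,:2]; m=R.mean(0); _,V=np.linalg.eigh(np.cov((R-m).T))
    print('red n',len(u),'h',round(h,4),'m',m.round(4),'from axis',np.degrees(np.arctan2(*(m-A)[::-1])).round(2),'line',np.degrees(np.arctan(V[1,1]/V[0,1])).round(2)); return p,im,d
E
python3 - <<'E'
from h import *
rel(*push(-102.7)); lid()
E
```

```text
t 4.08 pos [0.5321 0.0504 0.2927] yaw 46.06 F [-0.3 -2.2  1.1] jaw -0.0 j [ 0.57  0.31 -0.87  1.76  0.25  1.19 -1.13]
shift [ 0.0315 -0.0018  0.0017] w [ 1.1000e-03 -4.0000e-04  1.0256e+00]
red n 1020 h 0.3056 m [0.5829 0.0278] from axis -41.04 line -40.52
```

>>> {"fn": "play_rows", "kwargs": {"increments": [{"tx": 0.0028, "ty": -0.0017, "tz": 0, "wx": 0, "wy": 0, "wz": 0.1}, {"tx": 0.0057, "ty": -0.003, "tz": 0, "wx": 0, "wy": 0, "wz": 0.2}, {"tx": 0.0088, "ty": -0.0041, "tz": 0, "wx": 0, "wy": 0, "wz": 0.3}, {"tx": 0.0119, "ty": -0.0049, "tz": 0, "wx": 0, "wy": 0, "wz": 0.4}, {"tx": 0.0151, "ty": -0.0053, "tz": 0, "wx": 0, "wy": 0, "wz": 0.5}, {"tx": 0.0184, "ty": -0.0054, "tz": 0, "wx": 0, "wy": 0, "wz": 0.6}, {"tx": 0.0216, "ty": -0.0052, "tz": 0, "wx": 0, "wy": 0, "wz": 0.7}, {"tx": 0.0248, "ty": -0.0047, "tz": 0, "wx": 0, "wy": 0, "wz": 0.8}, {"tx": 0.028, "ty": -0.0039, "tz": 0, "wx": 0, "wy": 0, "wz": 0.9}, {"tx": 0.031, "ty": -0.0027, "tz": 0, "wx": 0, "wy": 0, "wz": 1.0}, {"tx": 0.0319, "ty": -0.0023, "tz": 0, "wx": 0, "wy": 0, "wz": 1.03}, {"tx": 0.0319, "ty": -0.0023, "tz": 0, "wx": 0, "wy": 0, "wz": 1.03}]}}

```text
t: 5.13
tool_pos: [0.5519, 0.0764, 0.2923]
tool_rot: [-3.121, 0.346, 0.002]
ft_force: [-1.5, 2.5, 0.6]
gripper_width: -0.002
gripper_force: 1.0
```

Run:
```python
from h import *
rel(*push(-102.7)); p,im,d=lid(); cv2.imwrite('pics/w3.png',im[...,::-1])
```

```text
t 5.13 pos [0.5519 0.0764 0.2923] yaw -12.65 F [-1.5  2.5  0.6] jaw -0.002 j [ 0.37  0.31 -0.68  1.71  0.21  1.19 -2.16]
shift [0.0012 0.0019 0.0013] w [-0.0013  0.0013  0.0009]
red n 1059 h 0.3056 m [0.5625 0.0195] from axis -93.93 line 84.78
```

View pics/w3.png

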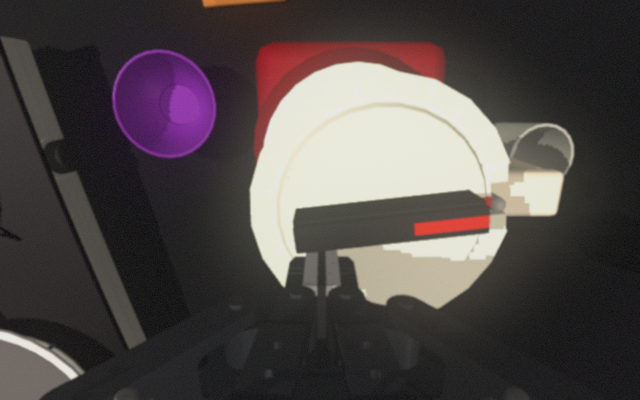

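The notch is now at about -94.5°, close to the handle but roughly 8° short. The bar tilts up to the right from (296,250) to (490,225), and the pin shows beside the notch at (497,203). I trim with about 4 mm more push.

>>> {"fn": "play_rows", "kwargs": {"increments": [{"tx": 0.001, "ty": 0, "tz": 0, "wx": 0, "wy": 0, "wz": 0}, {"tx": 0.002, "ty": 0, "tz": 0, "wx": 0, "wy": 0, "wz": 0}, {"tx": 0.003, "ty": 0, "tz": 0, "wx": 0, "wy": 0, "wz": 0}, {"tx": 0.004, "ty": 0, "tz": 0, "wx": 0, "wy": 0, "wz": 0}, {"tx": 0.004, "ty": 0, "tz": 0, "wx": 0, "wy": 0, "wz": 0}, {"tx": 0.004, "ty": 0, "tz": 0, "wx": 0, "wy": 0, "wz": 0}]}}

```text
t: 5.68
tool_pos: [0.5561, 0.0743, 0.2922]
tool_rot: [-3.121, 0.35, 0.001]
ft_force: [-2.5, 3.2, 1.3]
gripper_width: 0.001
gripper_force: 1.9
```

Run:
```python
from h import *
rel(*push(-102.7)); p,im,d=lid(); cv2.imwrite('pics/w4.png',cv2.resize(im[130:270,420:600],(720,560),interpolation=cv2.INTER_CUBIC)[...,::-1])
```

```text
t 5.68 pos [0.5561 0.0743 0.2922] yaw -12.79 F [-2.5  3.2  1.3] jaw 0.001 j [ 0.37  0.32 -0.68  1.7   0.21  1.2  -2.16]
shift [-0.0034  0.0007  0.0012] w [-0.0008  0.0006 -0.0017]
red n 1011 h 0.3056 m [0.5593 0.0203] from axis -101.79 line 76.08
```

View pics/w4.png

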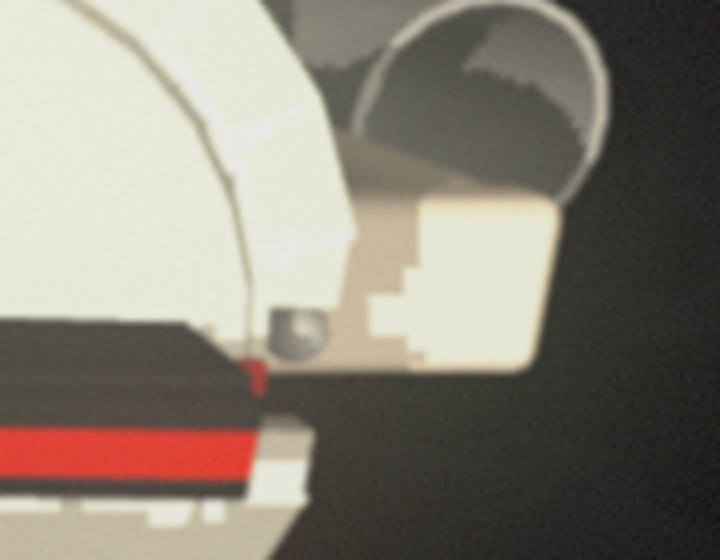

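The pin, at (297,333) in the crop, sits inside the notch (rows 308 to 420) but near its upper edge, so I have to measure how far off it is.

Run:
```python
from h import *
p=robot.camera_params('wrist'); f=lambda x,y:[420+x/4,130+y/4]
r=lambda q:(np.linalg.norm(q[:2]-A).round(4),np.degrees(np.arctan2(*(q[:2]-A)[::-1])).round(2))
print('pin',r(on_plane(p,[f(297,333)],.2745)[0]))
for n,q in [('up top',(338,308)),('up in',(270,308)),('low in',(264,418)),('low out',(314,430))]: print(n,r(on_plane(p,[f(*q)],.281)[0]))
```

```text
pin (np.float64(0.0591), np.float64(-100.57))
up top (np.float64(0.0606), np.float64(-95.5))
up in (np.float64(0.0524), np.float64(-94.36))
low in (np.float64(0.0535), np.float64(-109.58))
low out (np.float64(0.0602), np.float64(-110.37))
```

The pin is at -100.6° and the notch middle at about -102.5°. That is 2 mm off, inside the ±4 mm clearance and the 6 mm limit. I back off, rise over the axis and come down just above the grip.

>>> {"fn": "play_rows", "kwargs": {"increments": [{"tx": -0.005, "ty": 0, "tz": 0, "wx": 0, "wy": 0, "wz": 0}, {"tx": -0.012, "ty": 0, "tz": 0, "wx": 0, "wy": 0, "wz": 0}, {"tx": -0.012, "ty": 0, "tz": -0.02, "wx": 0, "wy": 0, "wz": 0}, {"tx": -0.012, "ty": 0, "tz": -0.04, "wx": 0, "wy": 0, "wz": 0}, {"tx": -0.012, "ty": 0, "tz": -0.04, "wx": 0, "wy": 0, "wz": 0}, {"tx": 0.0, "ty": 0.014, "tz": -0.04, "wx": 0, "wy": 0, "wz": 0}, {"tx": 0.0146, "ty": 0.0277, "tz": -0.04, "wx": 0, "wy": 0, "wz": 0}, {"tx": 0.0146, "ty": 0.0277, "tz": -0.04, "wx": 0, "wy": 0, "wz": 0}, {"tx": 0.0146, "ty": 0.0277, "tz": -0.03, "wx": 0, "wy": 0, "wz": 0}, {"tx": 0.0146, "ty": 0.0277, "tz": -0.02, "wx": 0, "wy": 0, "wz": 0}, {"tx": 0.0146, "ty": 0.0277, "tz": -0.02, "wx": 0, "wy": 0, "wz": 0}, {"tx": 0.0146, "ty": 0.0277, "tz": -0.02, "wx": 0, "wy": 0, "wz": 0}]}}

```text
t: 6.73
tool_pos: [0.5631, 0.044, 0.311]
tool_rot: [3.122, -0.349, -0.004]
ft_force: [-0.1, -0.4, -0.0]
gripper_width: 0.006
gripper_force: 0.0
```

Run:
```python
from h import *
rel(np.r_[A,.296],-12.8); lid()
```

```text
t 6.73 pos [0.5631 0.044  0.311 ] yaw -12.77 F [-0.1 -0.4 -0. ] jaw 0.006 j [ 0.41  0.31 -0.67  1.66  0.2   1.24 -2.09]
shift [ 0.0011 -0.0003  0.015 ] w [0.0006 0.0024 0.0006]
red n 686 h 0.3056 m [0.5591 0.0194] from axis -101.76 line 75.94
```

Centred to 1 mm over the grip. Pressing down in small steps.

>>> {"fn": "play_rows", "kwargs": {"increments": [{"tx": 0.001, "ty": 0, "tz": 0.003, "wx": 0, "wy": 0, "wz": 0}, {"tx": 0.001, "ty": 0, "tz": 0.005, "wx": 0, "wy": 0, "wz": 0}, {"tx": 0.001, "ty": 0, "tz": 0.007, "wx": 0, "wy": 0, "wz": 0}, {"tx": 0.001, "ty": 0, "tz": 0.009, "wx": 0, "wy": 0, "wz": 0}, {"tx": 0.001, "ty": 0, "tz": 0.011, "wx": 0, "wy": 0, "wz": 0}, {"tx": 0.001, "ty": 0, "tz": 0.013, "wx": 0, "wy": 0, "wz": 0}, {"tx": 0.001, "ty": 0, "tz": 0.015, "wx": 0, "wy": 0, "wz": 0}, {"tx": 0.001, "ty": 0, "tz": 0.015, "wx": 0, "wy": 0, "wz": 0}, {"tx": 0.001, "ty": 0, "tz": 0.015, "wx": 0, "wy": 0, "wz": 0}]}}

```text
t: 7.53
tool_pos: [0.5656, 0.0435, 0.2986]
tool_rot: [3.122, -0.351, 0.002]
ft_force: [-1.6, 0.4, 6.2]
gripper_width: 0.002
gripper_force: 3.3
```

Run:
```python
from h import *
rel(np.r_[A,.296],-12.8); lid()
```

```text
t 7.53 pos [0.5656 0.0435 0.2986] yaw -12.84 F [-1.6  0.4  6.2] jaw 0.002 j [ 0.41  0.32 -0.66  1.68  0.21  1.21 -2.1 ]
shift [-0.0015 -0.0002  0.0026] w [-0.0001 -0.0014 -0.0006]
red n 562 h 0.2982 m [0.5584 0.0169] from axis -102.06 line 76.17
```

The pin is in the notch: the grip top went from 0.3056 to 0.2982, with low force. Pressing on until the force rises.

>>> {"fn": "play_rows", "kwargs": {"increments": [{"tx": -0.001, "ty": 0, "tz": 0.002, "wx": 0, "wy": 0, "wz": 0}, {"tx": -0.001, "ty": 0, "tz": 0.004, "wx": 0, "wy": 0, "wz": 0}, {"tx": -0.001, "ty": 0, "tz": 0.006, "wx": 0, "wy": 0, "wz": 0}, {"tx": -0.001, "ty": 0, "tz": 0.007, "wx": 0, "wy": 0, "wz": 0}, {"tx": -0.001, "ty": 0, "tz": 0.007, "wx": 0, "wy": 0, "wz": 0}, {"tx": -0.001, "ty": 0, "tz": 0.007, "wx": 0, "wy": 0, "wz": 0}]}}

```text
t: 8.08
tool_pos: [0.5659, 0.0436, 0.2958]
tool_rot: [3.121, -0.352, 0.01]
ft_force: [-8.4, -2.5, 27.8]
gripper_width: 0.001
gripper_force: 14.0
```

Run:
```python
from h import *
rel(np.r_[A,.296],-12.8); lid()
```

```text
t 8.08 pos [0.5659 0.0436 0.2958] yaw -12.86 F [-8.4 -2.5 27.8] jaw 0.001 j [ 0.41  0.32 -0.66  1.69  0.22  1.2  -2.1 ]
shift [-0.0018 -0.0001 -0.0003] w [ 0.0005 -0.0062 -0.0011]
red n 567 h 0.2956 m [0.5584 0.0169] from axis -102.07 line 75.32
```

The grip top is at 0.2956, exactly 10.0 mm down, with a 28 N bottoming force, so the lid is home. Lifting clear to check.

>>> {"fn": "play_rows", "kwargs": {"increments": [{"tx": 0, "ty": 0, "tz": -0.01, "wx": 0, "wy": 0, "wz": 0}, {"tx": 0, "ty": 0, "tz": -0.03, "wx": 0, "wy": 0, "wz": 0}, {"tx": 0, "ty": 0, "tz": -0.06, "wx": 0, "wy": 0, "wz": 0}, {"tx": 0, "ty": 0, "tz": -0.09, "wx": 0, "wy": 0, "wz": 0}, {"tx": 0, "ty": 0, "tz": -0.09, "wx": 0, "wy": 0, "wz": 0}, {"tx": 0, "ty": 0, "tz": -0.09, "wx": 0, "wy": 0, "wz": 0}, {"tx": 0, "ty": 0, "tz": -0.09, "wx": 0, "wy": 0, "wz": 0}]}}

```text
t: 8.72
tool_pos: [0.5641, 0.0433, 0.3799]
tool_rot: [3.122, -0.351, -0.0]
ft_force: [-0.4, 0.5, -0.1]
gripper_width: -0.003
gripper_force: 0.0
```

Run:
```python
from h import *
rel(np.r_[A,.296],-12.8); p,im,d=lid(); cv2.imwrite('pics/w5.png',im[...,::-1])
```

```text
t 8.72 pos [0.5641 0.0433 0.3799] yaw -12.84 F [-0.4  0.5 -0.1] jaw -0.003 j [ 0.42  0.27 -0.68  1.56  0.17  1.37 -2.07]
shift [-0.     -0.0007  0.0839] w [ 0.0003  0.0002 -0.0008]
red n 399 h 0.2955 m [0.5591 0.0199] from axis -102.08 line 76.66
```

View pics/w5.png

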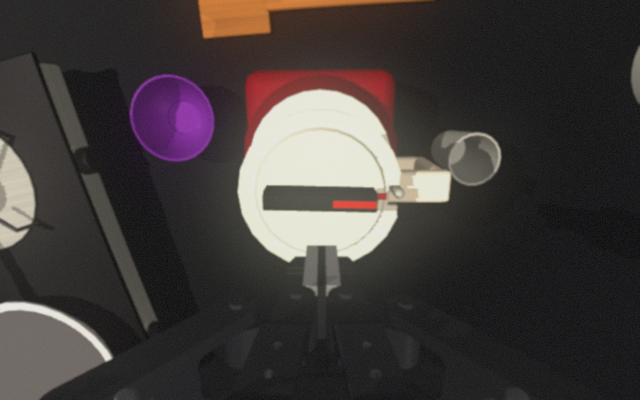

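The lid stays home after release, with its grip top at 0.2955. The pin stands in the notch at (397,192), the bowl and tumbler are untouched, and the robot is clear.

```bash
python3 -c "
from workcell import robot
print(robot.job_done())"
```

```text
the job is handed in; nothing more can be done
None
```

The lid was pushed round until the pin stood in its notch (about 2 mm off centre), pressed 10 mm fully home, and the job was handed in at about 9 s; no verdict came back.

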